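# Fetch the screw jar's lid from under the bench shelf with the reacher and close the jar

## Task

The screw jar's brass lid has slid under the low clear shelf. Reach in with the reacher, squeeze its trigger so that both jaws grip the lid's knob, and draw the lid wholly out from under the shelf with the jaws still gripping it. Stand the reacher upright on the open bench and set the lid gently on the glass jar so that it sits seated and level, leaving the other things where they are.

Things in the scene. Friction and masses are not known exactly. Their poses are not given: they have to be found in the camera images.
- reacher: Short hand reacher, 221 mm long, 0.32 kg, upright on a flat foot. Origin: on the foot's underside under the grip's root; +x forward to the jaws, z up. Foot x -40 to 30 mm, 48 mm wide; housing to z 41 mm; 15 mm tube shaft (axis z 31) to a 34 mm wide fork head at x 100. From x 0, z 36 a grip 86 mm long, 28 mm wide rakes up and back, 30 degrees off vertical, to x -43, z 110. Balances over its foot.
- reacher_grip (a point): Point on the raked grip axis, 46 mm up it (reacher frame x -23, z 75.8 mm): the fingers' centre belongs here, pointing down along the axis (30 degrees from vertical), one behind the grip, one before the trigger. The grip's flat rear face lies 25 mm behind the point, the black trigger bar's flat face (22 mm wide, 18 to 74 mm up the axis) 26 mm before it, square to the axis: 51 mm over both.
- reacher_jaw_mid (a point): Point fixed on the reacher between the jaw pads (reacher frame x 139, y 0, z 31 mm): the knob's axis should be here when the jaws close.
- trigger (a joint): Trigger travel in m: 0 released, 0.0125 fully in. It slides straight at the grip's rear part; a spring resists with 10 N at 0, 19 N at 0.0125. Squeezed 3 mm (48 mm over both faces) the reacher is held firmly, jaws still open. Gap at the jaw tips: 58 mm at 0, 44 mm at 0.003; pads shut on a 26 mm knob near 0.010 (the knob stops the trigger). About a quarter of any further squeeze reaches each jaw.
- jaw_left: Reacher's left (+y) jaw: steel finger with two rubber pads in a shallow V that centres the knob, 14 mm high (z 24 to 38 mm with the reacher on the bench), tip 152 to 157 mm ahead of the reacher's origin. Origin at its pivot (reacher frame x 95, y 11, z 31 mm). Open, its outside stands about 38 mm from the centre line.
- jaw_right: The right jaw, the left one's mirror image (pivot at y -11 mm).
- jar_lid: The jar's loose brass lid, 72 mm across, 0.1 to 0.2 kg, right way up on the bench under the shelf. Origin: centre of the skirt's underside, z up. Skirt 14 mm deep inside, inner diameter 66 mm; flat top at 18 mm; in the middle a round knob: neck 20 mm thick to 24 mm, head 26 mm in diameter from 26 to 44 mm, top at 46 mm.
- jar_lid_knob (a point): Middle of the knob's head on the lid's axis, 36 mm above the lid's underside.
- jar: The open glass screw jar, a straight cylinder 61 mm in diameter and 80 mm high with screws in the bottom, 0.3 to 0.5 kg, standing loose on the bench. Origin: centre of its underside, z up. With the lid seated the jar's rim touches the underside of the lid's top, so the lid's origin lies 66 mm above the jar's.
- jar_rim (a point): Centre of the jar's mouth, 80 mm above its underside.
- shelf: A low bench shelf of clear acrylic, fixed: panel 160 mm deep (x) and 400 mm wide (y), underside 72 mm and top 80 mm above the bench, 8 mm end walls at y +-196 mm, open at the front (its own -x side, which faces the middle of the bench) and the back. Origin: on the bench under the panel's centre; front edge at x -80 mm. An open beige console (40 mm high) stands on its -y end. The lid lies under it 38 to 62 mm behind the front edge.
- cartridges: Bystander: two stacked grey cartridges, 56 x 96 x 35 mm, under the shelf's -y end. Origin: centre of the underside.
- test_board: Bystander, fixed: green test board 110 x 160 mm with a round red push button on a steel housing, 70 mm high in all. Origin: centre of the underside.
- console_lid: Bystander: translucent blue console lid, 120 x 130 x 16 mm, lying flat. Origin: centre of the underside.
- stylus: Bystander: black plastic stylus, 152 mm long, 11 mm thick, lying on the bench. Origin: middle of the underside, x along it.
- spring_barrel: Bystander: chrome trigger spring barrel, 32 mm in diameter, 82 mm high, standing. Origin: centre of the underside.
- game_pad: Bystander: beige game pad, 60 x 130 x 22 mm, lying flat. Origin: centre of the underside.
- driver: Bystander: screwdriver, 170 mm long, lying. Origin: about its middle, on the bench.
There are look-alikes about, which are no part of the job. Of the things that look like the jar, the middle-sized one is meant.

How it is judged:
By the outcome, as a careful person would: the job done as asked, in the order asked, and still so for the second after the job is handed in, with the robot touching nothing.
It also fails if it takes over 66 s, if anything falls off the work surface, if the arm or the gripper's body presses on something with over 40 N, if the wrist force passes 120 N, or if a joint passes its speed limit or range.

## Robot

A 6-joint arm with a two-finger parallel gripper is mounted at the origin on the work surface. World frame = base frame: x ahead of the robot, y to its left, z up, the work surface at z = 0. Lengths are in m, angles in rad, forces in N, time in s.
With the tool pointing down it reaches from about 0.375 to 0.975 m from the base axis. Payload 3.8 kg.
Tool frame: the origin (TCP) lies midway between the tips of the shut fingers; the grasp point (between the pads) lies 19 mm behind it; z points along the fingers, y is the line along which they close (so a half turn about z gives the same grasp; the last joint's range is limited). The gripper opens to 85 mm and grips with 20 to 120 N. Pads are 22 mm wide; open, the fingers measure 114 mm over their backs; the gripper's body (76 mm by 85 mm) begins 54 mm behind the grasp point. The pads swing forward as they close: fully open they stand 13 mm farther back than shut.
Start: joints at [-1.235, 0.264, 1.604, -0, 1.274, -0.037], TCP at [0.246, -0.629, 0.231] pointing down, gripper open.
Joint ranges: [-2.63, 2.63], [-0.94, 2.18], [0.31, 2.57], [-1.31, 4.45], [0, 2.66], [-2.55, 2.55]. Speed limits (rad/s): [2.57, 2.57, 3.14, 3.14, 3.14, 3.14].

## Interface

Orientations are given as a rotation vector (axis times angle).
In Python, from workcell import read_state, vision, ticket gives the robot as it stands. The module is installed in compiled form; this text tells all that it offers.
- The arm moves only by the tool jog_arm, never from a script. Its arguments are lists of equal length, an entry for each row: "turn": the turn, a rotation vector about the tool's x, y, z in rad, a list of three; "delta_pos": the shift along the tool's x, y, z in m, a list of three; "gripper": the finger opening in m, from 0 to 0.0854. In form: {"turn": [[rx, ry, rz], ...], "delta_pos": [[dx, dy, dz], ...], "gripper": [gripper, ...]}. A call has 1 to 20 rows; each row shifts and turns the commanded pose from where the row before left it, along the tool's axes as they then stand; what a row does not reach is not made up. A row lasts 1/12 s, in which the tool goes at most 41.7 mm and 7.16 degrees, less where a joint would pass 70% of its speed; a pose out of reach is approached as far as the arm can. A call with a gripper value outside its range is refused whole. The fingers move at their own pace and stop on an object; "grip_force" is the grip in N (left out, the last holds). Time passes only in rows, so rows that do not move let the fingers close. It gives the time, the measured TCP pose, the force, the opening and the grip force at its end, in the units of the state.
- read_state(): the state, without advancing time (a new reading comes with each control period).
- vision.read_camera(name): name is "scene" or "top"; returns the picture (420x560x3 uint8, red, green, blue); there is no depth.
- vision.calibration(name): a dict with "vfov" (degrees; the focal length in pixels is half the picture's height over the tangent of half this angle, whatever the lens; pixels are square), "cx", "cy" (the principal point, pixels), "R" (3x3) and "t" (3): a world point X has camera coordinates R X + t. Camera axes: x right, y down, z forward; pixel columns grow to the right and rows downward; lengths in m; the calibration is good to about 2 mm. A picture is of the moment at which its call begins. calibration takes no time and is no camera call.
- ticket.finish_job(): hands the job in; it is judged then, once.
The state is a dict: "time": time; "q": joint angles; "joint_vel": joint speeds; "joint_torque": joint torques, N m; "tool_pos": TCP position; "tcp_rot": TCP orientation; "wrist_force": force on the tool from outside, world axes, zero at the start; "torque": the same for the moment, N m; "width": opening from 0.0 (shut) to 1.0 (fully open); "grip_force": force on a finger pad.
Only numpy, scipy, OpenCV 4.12 (cv2) and the standard library are available. Lean on these libraries where they do the work, as an engineer would, in place of code of your own. Each camera call takes 0.05 s, during which the arm holds its last target. There are 200 camera calls.

## Working session

There is one attempt and no reset: what is moved stays moved. The work goes in short steps, Python scripts to look and compute and a tool call to move; the robot and the scene stay as the last step left them, time stands still between calls to the robot, and variables do not carry over. Pictures are saved under pics/ and viewed, at most 10 in all, crops included, and the job is handed in when it is done.

Besides the shell and the picture viewer there is one more tool, called after "Call:" by a JSON object that holds its "fn" and its "kwargs", one argument or row to a line. jog_arm: Moves the arm, as the interface text tells. Its arguments: {"type":"object","properties":{"turn":{"type":"array","items":{"type":"array","items":{"type":"number"}}},"delta_pos":{"type":"array","items":{"type":"array","items":{"type":"number"}}},"gripper":{"type":"array","items":{"type":"number"}},"grip_force":{"type":"number"}},"required":["turn","delta_pos","gripper"]}

```bash
mkdir -p pics && cat > h.py <<'E'
import numpy as np, cv2
from scipy.spatial.transform import Rotation as Ro
from workcell import read_state, vision, ticket
def snap(cam,name):
    im=vision.read_camera(cam); cv2.imwrite(f'pics/{name}.png',im[:,:,::-1]); return im
def ray(cam,u,v):
    c=vision.calibration(cam);R=np.array(c['R']);t=np.array(c['t']);f=210/np.tan(np.radians(c['vfov'])/2)
    d=R.T@np.array([(u-c['cx'])/f,(v-c['cy'])/f,1]);return -R.T@t,d
def onz(cam,u,v,z):
    o,d=ray(cam,u,v);return (o+d*(z-o[2])/d[2]).round(4)
def proj(cam,X):
    c=vision.calibration(cam);f=210/np.tan(np.radians(c['vfov'])/2)
    p=np.array(c['R'])@np.array(X)+np.array(c['t']);return (c['cx']+f*p[0]/p[2],c['cy']+f*p[1]/p[2])
E
python3 - <<'E'
from h import *
for c in('scene','top'):
    snap(c,c+'0');k=vision.calibration(c);print(k)
    print(ray(c,280,210))
s=read_state();print(s)
E
```

```text
{'vfov': 45.853286288838916, 'cx': 278.42203937585487, 'cy': 206.96339124911157, 'R': array([[ 0.86045205,  0.50916295,  0.019374  ],
       [ 0.33194182, -0.53130155, -0.77944422],
       [-0.38657069,  0.67710542, -0.62617198]]), 't': array([-0.46673976, -0.09453451,  1.72064748])}
(array([ 1.09813902, -0.97763947,  1.01277949]), array([-0.38180582,  0.67547415, -0.63087756]))
{'vfov': 47.732042300895, 'cx': 275.9919316968564, 'cy': 209.55306958462475, 'R': array([[ 2.61103367e-02, -9.99658661e-01,  9.00642484e-04],
       [-9.90722490e-01, -2.59971090e-02, -1.33390774e-01],
       [ 1.33368656e-01,  2.59059124e-03, -9.91063111e-01]]), 't': array([-0.00343453,  0.56255496,  1.58533244])}
(array([0.34599187, 0.0070845 , 1.64620724]), array([ 0.13265628, -0.00587524, -0.99118111]))
{'time': 0.1, 'q': array([-1.23489183e+00,  2.64699230e-01,  1.60525275e+00,  5.34012438e-07,
        1.27372732e+00, -3.68911314e-02]), 'joint_vel': array([ 0.00048332, -0.00300968, -0.00374419,  0.00327415,  0.00042971,
        0.00232714]), 'joint_torque': array([ 4.10260873e-04, -5.16709328e+01, -3.68589878e+01, -2.42164663e-05,
        6.29487084e-03,  2.31632424e-05]), 'tool_pos': array([ 0.24562962, -0.62799522,  0.23006384]), 'tcp_rot': array([-3.08514682e+00, -5.81818294e-01,  4.87100233e-04]), 'wrist_force': array([-0.23473106,  0.38676419, -0.01572995]), 'torque': array([ 0.01510688,  0.03296874, -0.00174556]), 'grip_force': 0.0, 'width': 1.0003926654423683}
```

View pics/scene0.png

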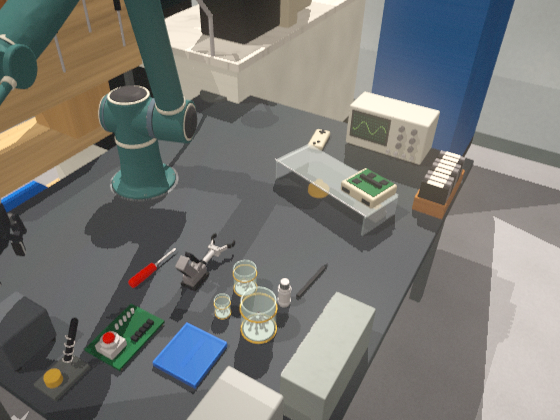

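View pics/top0.png

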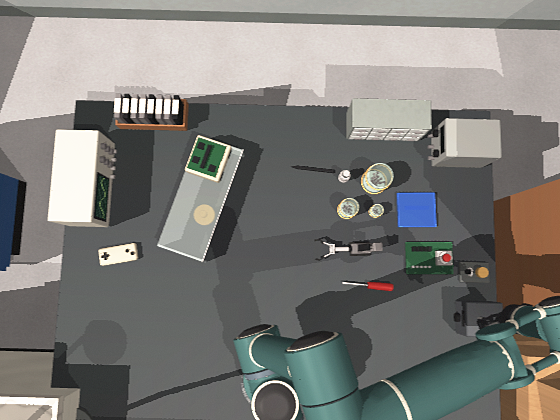

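The scene view shows the reacher at about (200,262), three jars near (245,280), and the lid under the shelf at (318,188). In the top view the reacher lies at (350,247) with its jaws facing left, the middle jar is at (348,208), the lid at (204,214), and the shelf front edge runs along its right side from (243,150) to (205,260). I'll zoom in next.

```bash
python3 - <<'E'
import cv2,numpy as np
t=cv2.imread('pics/top0.png');s=cv2.imread('pics/scene0.png')
a=cv2.resize(t[185:275,300:400],(400,360),interpolation=3) #4x
b=cv2.resize(t[125:270,150:250],(400,580),interpolation=3) #4x
c=cv2.resize(s[220:320,165:300],(400,296),interpolation=3)[:240]
L=np.vstack([a,c]);L=L[:600]
b=np.vstack([b,np.zeros((20,400,3),np.uint8)])
cv2.imwrite('pics/z1.png',np.hstack([L,b]))
E
```

```text
(no output)
```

View pics/z1.png

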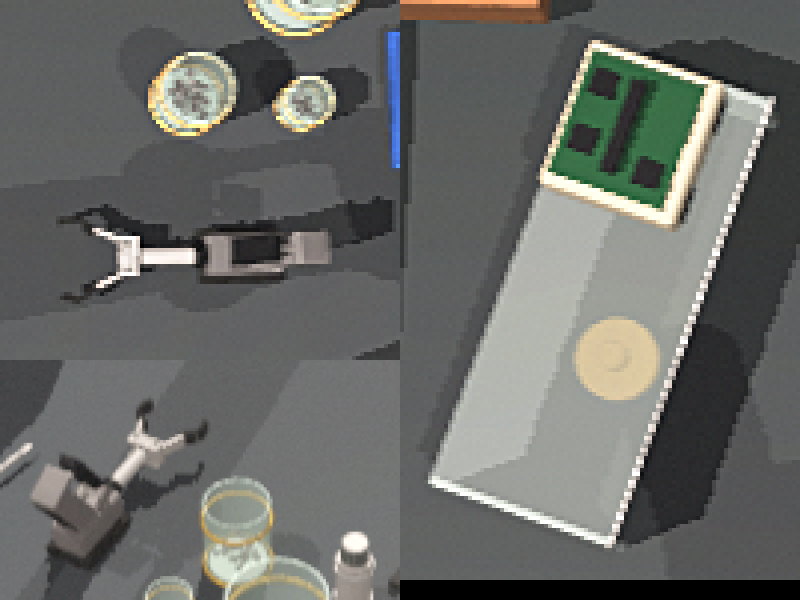

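```bash
python3 - <<'E'
from h import *
def A(x,y):return ((x+.5)/4-.5+300,(y+.5)/4-.5+185)
def B(x,y):return ((x-400+.5)/4-.5+150,(y+.5)/4-.5+125)
o=lambda n,p,z:print(n,onz('top',*p,z),np.round(p,2))
o('jawtips',A(67,258),.031);o('fork',A(128,256.5),.031);o('shaftroot',A(197,257.5),.031);o('tail',A(331,249),.10)
o('foot front',A(203,257),.03);o('rim',A(199,88),.08);o('base',A(187,98),0)
o('tipL',A(65,297),.031);o('tipR',A(62,219),.031)
for n,p in dict(c1=(773,98),c2=(613,545),c3=(430,482)).items():o(n,B(*p),.08)
im=cv2.imread('pics/top0.png');hsv=cv2.cvtColor(im,cv2.COLOR_BGR2HSV)
def blob(im,lo,hi,x0,x1,y0,y1):
    h=cv2.cvtColor(im,cv2.COLOR_BGR2HSV);m=cv2.inRange(h,lo,hi);k=np.zeros_like(m);k[y0:y1,x0:x1]=m[y0:y1,x0:x1]
    cs,_=cv2.findContours(k,0,1);c=max(cs,key=cv2.contourArea);return cv2.minEnclosingCircle(c),cv2.boundingRect(c)
r=blob(im,(10,50,100),(30,255,255),180,230,190,235);print(r);o('lid',r[0][0],.018)
sc=cv2.imread('pics/scene0.png');r2=blob(sc,(10,60,80),(32,255,255),300,335,170,205);print(r2)
print(onz('scene',*r2[0][0],.018))
for h in(.08,):
    p=onz('top',*A(199,88),h);print('rim in scene',proj('scene',p),'lid',proj('scene',onz('top',*r[0][0],.018)))
E
```

```text
jawtips [ 0.4314 -0.1293  0.031 ] [316.38 249.12]
fork [ 0.434  -0.1811  0.031 ] [331.62 248.75]
shaftroot [ 0.4347 -0.2397  0.031 ] [348.88 249.  ]
tail [ 0.4407 -0.338   0.1   ] [382.38 246.88]
foot front [ 0.4353 -0.2449  0.03  ] [350.38 248.88]
rim [ 0.573 -0.233  0.08 ] [349.38 206.62]
base [ 0.5755 -0.2349  0.    ] [346.38 209.12]
tipL [ 0.3984 -0.1281  0.031 ] [315.88 258.88]
tipR [ 0.4644 -0.1246  0.031 ] [315.12 239.38]
c1 [0.7603 0.1287 0.08  ] [242.88 149.12]
c2 [0.3806 0.2466 0.08  ] [202.88 260.88]
c3 [0.4282 0.3997 0.08  ] [157.12 245.12]
(((203.7110595703125, 214.2989959716797), 10.410858154296875), (194, 204, 21, 21))
lid [0.542  0.2606 0.018 ] [203.71 214.3 ]
(((317.5, 190.0), 10.735555648803711), (308, 183, 20, 16))
[0.5489 0.2456 0.018 ]
rim in scene (np.float64(243.5151129786641), np.float64(267.37024086350846)) lid (np.float64(317.71432315065306), np.float64(187.08673008115682))
```

```bash
cat >> h.py <<'E'
def target(head):   # tool rotation for reacher heading (deg), tool y = -reacher x side
    h=np.radians(head);x=np.array([np.cos(h),np.sin(h),0]);u=np.array([0,0,1.])
    z=.5*x-.866025*u; y=-(.866025*x+.5*u); return np.c_[np.cross(y,z),y,z]
def wrist(Rt,az,pitch):  # assumed spherical wrist
    f=Ro.from_euler('ZY',[az,pitch])
    B=Ro.from_euler('Z',np.pi/2)  # tool y radial at q6=0
    M=(f.inv()*Ro.from_matrix(Rt))
    return M.as_euler('ZYZ')
def delta(p1,R1):
    s=read_state();R0=Ro.from_rotvec(s['tcp_rot']);d=Ro.from_matrix(R1) if not isinstance(R1,Ro) else R1
    print('tcp',s['tool_pos'].round(4),'q',s['q'].round(2))
    print('delta tool',R0.inv().apply(np.array(p1)-s['tool_pos']).round(4),'turn tool',(R0.inv()*d).as_rotvec().round(4))
E
python3 - <<'E'
from h import *
s=read_state();R0=Ro.from_rotvec(s['tcp_rot']).as_matrix();q=s['q']
print('ref',wrist(R0,q[0],q[1]+q[2]),q[3:])
# (head, wrist az): tcp positions
for n,hd,p in(('pick',92.5,(.438,-.257)),('shelf',72.7,(.494,.105)),('back',72.7,(.421,-.128))):
    R=target(hd);w=np.array([*p,.08])-R[:,2]*.22
    for pitch in(1.7,2.0): print(n,w.round(3),np.linalg.norm(w[:2]).round(3),wrist(R,np.arctan2(w[1],w[0]),pitch).round(2))
R=target(92.5);g=np.array([.4375,-.280,0])+Ro.from_euler('z',92.5,degrees=True).apply([-.023,0,.0758])
print('grip',g);tcp=g+.019*R[:,2];print('tcp',tcp)
delta(tcp-R[:,2]*.10,R)
E
```

```text
ref [5.34012438e-07 1.27372732e+00 1.53390520e+00] [ 5.34012438e-07  1.27372732e+00 -3.68911314e-02]
pick [ 0.443 -0.367  0.271] 0.575 [0.39 1.79 2.42]
pick [ 0.443 -0.367  0.271] 0.575 [0.38 1.52 2.31]
shelf [ 0.461 -0.     0.271] 0.461 [ 0.52  1.31 -2.94]
shelf [ 0.461 -0.     0.271] 0.461 [ 0.58  1.05 -3.11]
back [ 0.388 -0.233  0.271] 0.453 [0.51 1.58 2.87]
back [ 0.388 -0.233  0.271] 0.453 [0.53 1.32 2.72]
grip [ 0.43850325 -0.30297811  0.0758    ]
tcp [ 0.43808886 -0.29348715  0.05934553]
tcp [ 0.2456 -0.628   0.2301] q [-1.23  0.26  1.61  0.    1.27 -0.04]
delta tool [ 0.2849 -0.1939  0.0845] turn tool [0.5167 0.0864 0.3215]
```

Call:
{"fn": "jog_arm", "kwargs": {
  "turn": [
    [0.1033,0.0173,0.0643],
    [0.1033,0.0173,0.0643],
    [0.1033,0.0173,0.0643],
    [0.1033,0.0173,0.0643],
    [0.1033,0.0173,0.0643],
    [0,0,0],
    [0,0,0]
  ],
  "delta_pos": [
    [0,0,0],
    [0,0,0],
    [0,0,0],
    [0,0,0],
    [0,0,0],
    [0,0,0],
    [0,0,0]
  ],
  "gripper": [0.085,0.085,0.085,0.085,0.085,0.085,0.085],
  "grip_force": 40
}}

```text
time: 0.68
tool_pos: [0.2451, -0.6287, 0.2271]
tcp_rot: [-2.615, -0.057, 0.016]
wrist_force: [0.7, 0.0, -0.3]
width: 0.998
grip_force: 0.0
```

```bash
python3 - <<'E'
from h import *
R=target(92.5);tcp=np.array([.4381,-.2935,.0593])
delta(tcp-R[:,2]*.13,R)
E
```

```text
tcp [ 0.2451 -0.6287  0.2271] q [-1.3   0.61  1.21  0.12  1.83  0.23]
delta tool [ 0.2075 -0.1985  0.1789] turn tool [-0.0021  0.0003 -0.0001]
```

Call:
{"fn": "jog_arm", "kwargs": {
  "turn": [
    [0,0,0],
    [0,0,0],
    [0,0,0],
    [0,0,0],
    [0,0,0],
    [0,0,0],
    [0,0,0],
    [0,0,0],
    [0,0,0],
    [0,0,0],
    [0,0,0],
    [0,0,0]
  ],
  "delta_pos": [
    [0.0208,-0.0199,0.0179],
    [0.0208,-0.0199,0.0179],
    [0.0208,-0.0199,0.0179],
    [0.0208,-0.0199,0.0179],
    [0.0208,-0.0199,0.0179],
    [0.0208,-0.0199,0.0179],
    [0.0208,-0.0199,0.0179],
    [0.0208,-0.0199,0.0179],
    [0.0208,-0.0199,0.0179],
    [0.0208,-0.0199,0.0179],
    [0,0,0],
    [0,0,0]
  ],
  "gripper": [0.085,0.085,0.085,0.085,0.085,0.085,0.085,0.085,0.085,0.085,0.085,0.085]
}}

```text
time: 1.68
tool_pos: [0.4429, -0.3557, 0.1769]
tcp_rot: [-2.623, -0.065, 0.013]
wrist_force: [-0.3, 0.8, 0.6]
width: 0.994
grip_force: 0.0
```

```bash
python3 - <<'E'
from h import *
R=target(92.5);tcp=np.array([.4381,-.2935,.0593])
delta(tcp-R[:,2]*.13,R)
a=snap('scene','s1');b=snap('top','t1')
print('in scene: tcp',proj('scene',tcp),'origin',proj('scene',(.4375,-.28,0)),'jawmid',proj('scene',(.4315,-.141,.031)))
A=cv2.resize(a[210:310,140:260],(480,400),interpolation=3);B=cv2.resize(b[205:285,300:380],(320,320),interpolation=3)
B=np.vstack([B,np.zeros((80,320,3),np.uint8)]);cv2.imwrite('pics/z2.png',np.hstack([A,B])[:,:,::-1])
E
```

```text
tcp [ 0.4429 -0.3557  0.1769] q [-0.9   0.37  1.66  0.29  1.55  0.55]
delta tool [-0.0021  0.0048  0.003 ] turn tool [0.0055 0.     0.0056]
in scene: tcp (np.float64(188.5663252016182), np.float64(267.58221802046427)) origin (np.float64(193.5333447051856), np.float64(279.67490439200674)) jawmid (np.float64(220.92282298599224), np.float64(241.2771123708115))
```

View pics/z2.png

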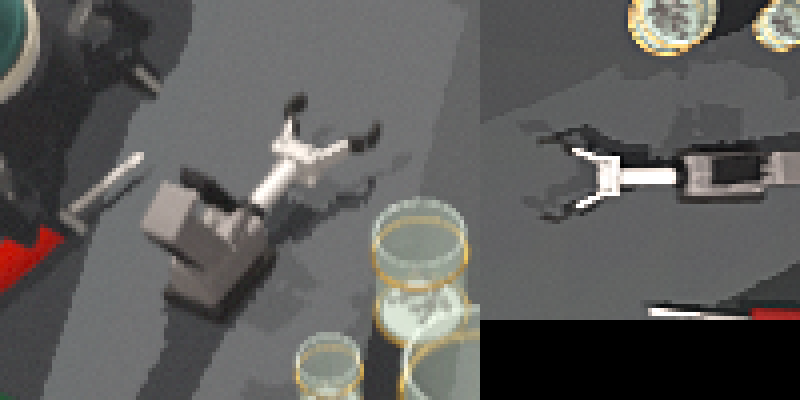

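```bash
python3 - <<'E'
from h import *
O=np.array([.4375,-.28,0]);r=Ro.from_euler('z',92.5,degrees=True)
for n,p in dict(rearL=(-.04,.024,0),rearR=(-.04,-.024,0),frontR=(.03,-.024,0),gtop=(-.043,0,.11),tipR=(.155,-.029,.031),tipL=(.155,.029,.031),forkc=(.1,0,.031)).items():
    X=O+r.apply(p);u=proj('scene',X);t=proj('top',X);print(n,np.round([(u[0]-140)*4+1.5,(u[1]-210)*4+1.5],0),'top crop',np.round([(t[0]-300)*4+481.5,(t[1]-205)*4+1.5]))
E
```

```text
rearL [152. 306.] top crop [766. 204.]
rearR [210. 332.] top crop [763. 149.]
frontR [270. 265.] top crop [682. 150.]
gtop [161. 205.] top crop [795. 169.]
tipR [371. 127.] top crop [541. 145.]
tipL [304. 101.] top crop [543. 213.]
forkc [295. 159.] top crop [607. 178.]
```

Call:
{"fn": "jog_arm", "kwargs": {
  "turn": [
    [0.005,0,0.005],
    [0,0,0],
    [0,0,0],
    [0,0,0],
    [0,0,0],
    [0,0,0],
    [0,0,0],
    [0,0,0]
  ],
  "delta_pos": [
    [-0.002,0.002,0.024],
    [0,0,0.022],
    [0,0,0.022],
    [0,0,0.022],
    [0,0,0.022],
    [0,0,0.022],
    [0,0,0],
    [0,0,0]
  ],
  "gripper": [0.085,0.085,0.085,0.085,0.085,0.085,0.085,0.085]
}}

```text
time: 2.45
tool_pos: [0.4365, -0.293, 0.0583]
tcp_rot: [-2.614, -0.05, 0.017]
wrist_force: [0.5, -0.2, 1.0]
width: 0.998
grip_force: 0.0
```

```bash
python3 - <<'E'
from h import *
R=target(92.5)
delta([.438,-.2905,.0593],R);print(read_state()['wrist_force'])
E
```

```text
tcp [ 0.4365 -0.293   0.0583] q [-0.85  0.42  1.84  0.33  1.32  0.53]
delta tool [ 0.0016 -0.0026  0.0003] turn tool [-0.0035 -0.0001 -0.0056]
[ 0.47228824 -0.18649628  1.0014712 ]
```

Call:
{"fn": "jog_arm", "kwargs": {
  "turn": [
    [0,0,-0.004],
    [0,0,0],
    [0,0,0],
    [0,0,0],
    [0,0,0],
    [0,0,0],
    [0,0,0],
    [0,0,0],
    [0,0,0],
    [0,0,0]
  ],
  "delta_pos": [
    [0.0015,-0.0025,0],
    [0,0,0],
    [0,0,0],
    [0,0,0],
    [0,0,0],
    [0,0,0],
    [0,0,0],
    [0,0,0],
    [0,0,0],
    [0,0,0]
  ],
  "gripper": [0.075,0.068,0.062,0.058,0.055,0.053,0.051,0.049,0.048,0.048]
}}

```text
time: 3.28
tool_pos: [0.4396, -0.2904, 0.0618]
tcp_rot: [-2.613, -0.057, 0.013]
wrist_force: [-1.3, 2.0, 8.2]
width: 0.565
grip_force: 6.1
```

```bash
python3 - <<'E'
from h import *
R=target(92.5)
delta([.438,-.2905,.0593],R);s=read_state();print(s['wrist_force'],s['width']*.0854,s['grip_force'])
E
```

```text
tcp [ 0.4396 -0.2904  0.0618] q [-0.84  0.41  1.84  0.34  1.33  0.53]
delta tool [-0.0016  0.0013  0.0021] turn tool [-0.0041 -0.0017  0.0005]
[-1.27735489  2.04719359  8.17786972] 0.048228710795653815 6.120668649673462
```

Call:
{"fn": "jog_arm", "kwargs": {
  "turn": [
    [0,0,0],
    [0,0,0],
    [0,0,0],
    [0,0,0],
    [0,0,0],
    [0,0,0],
    [0,0,0],
    [0,0,0]
  ],
  "delta_pos": [
    [0,0,0],
    [0,-0.0025,-0.0043],
    [0,-0.0025,-0.0043],
    [0,-0.005,-0.0087],
    [0,-0.005,-0.0087],
    [0,-0.005,-0.0087],
    [0,0,0],
    [0,0,0]
  ],
  "gripper": [0.048,0.048,0.048,0.048,0.048,0.048,0.048,0.048]
}}

```text
time: 3.95
tool_pos: [0.4395, -0.2915, 0.1008]
tcp_rot: [-2.617, -0.056, 0.013]
wrist_force: [0.2, -0.5, -3.6]
width: 0.565
grip_force: 7.5
```

```bash
python3 - <<'E'
from h import *
R=target(92.5)
delta([.438,-.2905,.1],R);s=read_state();print(s['wrist_force'],s['width']*.0854,s['grip_force'])
a=snap('scene','s2');b=snap('top','t2')
A=cv2.resize(a[190:310,140:260],(480,480),interpolation=3);B=cv2.resize(b[205:285,300:380],(320,320),interpolation=3)
B=np.vstack([B,np.zeros((160,320,3),np.uint8)]);cv2.imwrite('pics/z3.png',np.hstack([A,B])[:,:,::-1])
E
```

```text
tcp [ 0.4395 -0.2915  0.1008] q [-0.84  0.37  1.82  0.33  1.39  0.55]
delta tool [-0.0015 -0.0005  0.0012] turn tool [-0.0004 -0.0021  0.0001]
[ 0.23839749 -0.49800672 -3.5892064 ] 0.04828360592357949 7.484938390552998
```

View pics/z3.png

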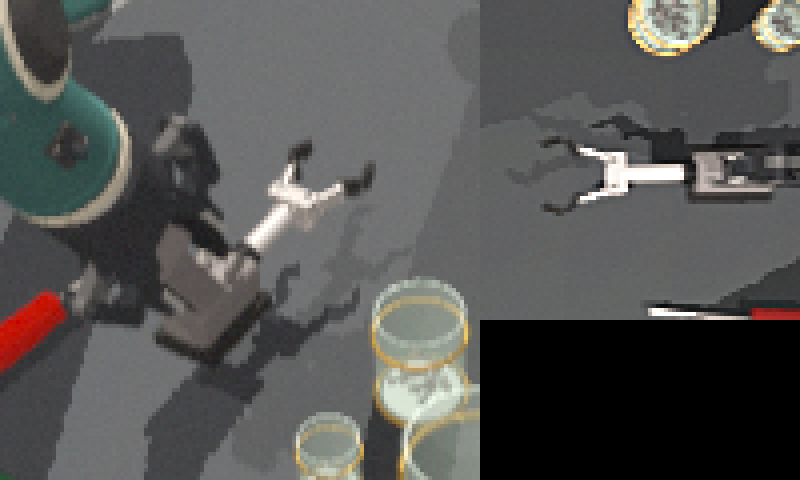

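```bash
cat >> h.py <<'E'
def tri(us,ut):
    a,d=ray('scene',*us);b,e=ray('top',*ut)
    k=np.linalg.lstsq(np.c_[d,-e],b-a,rcond=None)[0];p,q=a+k[0]*d,b+k[1]*e
    return ((p+q)/2).round(4),np.linalg.norm(p-q).round(4)
E
python3 - <<'E'
from h import *
print('tip',tri((223.4,229.4),(316.6,248.6)));print('fork',tri((214.1,237.1),(333.4,248.4)))
R=Ro.from_rotvec(read_state()['tcp_rot']).as_matrix();t=read_state()['tool_pos']
g=t-.019*R[:,2];x=-.866*R[:,1]+.5*R[:,2];up=-.5*R[:,1]-.866*R[:,2]
print('heading',np.degrees(np.arctan2(x[1],x[0])),'x',x,'up',up)
O=g+.023*x-.0758*up;print('O nominal',O,'tip nom',O+.155*x+.031*up,'fork',O+.1*x+.031*up)
E
```

```text
tip (array([ 0.4317, -0.1268,  0.0662]), np.float64(0.001))
fork (array([ 0.4352, -0.1795,  0.0786]), np.float64(0.0062))
heading 92.44954905187961 x [-0.0427386   0.99906113  0.00250488] up [-1.46056914e-05 -2.50779278e-03  9.99974855e-01]
O nominal [ 0.43822168 -0.27702155  0.04031017] tip nom [ 0.43159675 -0.12224482  0.07169765] fork [ 0.43394737 -0.17719318  0.07155988]
```

Call:
{"fn": "jog_arm", "kwargs": {
  "turn": [
    [0,0.0431,0.0746],
    [0,0.0431,0.0746],
    [0,0.0431,0.0746],
    [0,0.0431,0.0746],
    [0,0,0],
    [0,0,0]
  ],
  "delta_pos": [
    [0,0,0],
    [0,0,0],
    [0,0,0],
    [0,0,0],
    [0,0,0],
    [0,0,0]
  ],
  "gripper": [0.048,0.048,0.048,0.048,0.048,0.048]
}}

```text
time: 4.55
tool_pos: [0.438, -0.2902, 0.0992]
tcp_rot: [-2.589, 0.392, -0.104]
wrist_force: [0.3, -0.4, -2.4]
width: 0.56
grip_force: 6.7
```

```bash
cat >> h.py <<'E'
HD=72.7; N=np.array([np.cos(np.radians(HD)),np.sin(np.radians(HD)),0])
def tcpfor(jaw_xy,zb,hd=HD): # tcp so that jaw mid over jaw_xy, reacher base at zb
    x=np.array([np.cos(np.radians(hd)),np.sin(np.radians(hd)),0]);p=np.array([*jaw_xy[:2],0])-.139*x
    return p+(-.023+.0095)*x+np.array([0,0,.0618+zb])
E
python3 - <<'E'
from h import *
L=np.array([.542,.2606,0])
delta(tcpfor(L-.17*N,.03),target(HD));print(tcpfor(L,.004))
E
```

```text
tcp [ 0.438  -0.2902  0.0992] q [-0.91  0.29  1.93  0.44  1.28  0.75]
delta tool [-0.0642 -0.1988  0.1244] turn tool [-0.0034  0.0022  0.0005]
[0.49665033 0.11499898 0.0658    ]
```

Call:
{"fn": "jog_arm", "kwargs": {
  "turn": [
    [-0.003,0.002,0],
    [0,0,0],
    [0,0,0],
    [0,0,0],
    [0,0,0],
    [0,0,0],
    [0,0,0],
    [0,0,0],
    [0,0,0],
    [0,0,0],
    [0,0,0],
    [0,0,0]
  ],
  "delta_pos": [
    [-0.0064,-0.0199,0.0124],
    [-0.0064,-0.0199,0.0124],
    [-0.0064,-0.0199,0.0124],
    [-0.0064,-0.0199,0.0124],
    [-0.0064,-0.0199,0.0124],
    [-0.0064,-0.0199,0.0124],
    [-0.0064,-0.0199,0.0124],
    [-0.0064,-0.0199,0.0124],
    [-0.0064,-0.0199,0.0124],
    [-0.0064,-0.0199,0.0124],
    [0,0,0],
    [0,0,0]
  ],
  "gripper": [0.048,0.048,0.048,0.048,0.048,0.048,0.048,0.048,0.048,0.048,0.048,0.048]
}}

```text
time: 5.55
tool_pos: [0.4473, -0.0465, 0.0916]
tcp_rot: [-2.593, 0.389, -0.105]
wrist_force: [-0.2, -0.9, -2.4]
width: 0.567
grip_force: 9.5
```

```bash
python3 - <<'E'
from h import *
L=np.array([.542,.2606,0])
delta(tcpfor(L-.17*N,.004),target(HD));s=read_state();print(s['wrist_force'],s['width']*.0854)
a=snap('scene','s3');b=snap('top','t3')
A=cv2.resize(a[150:250,240:340],(400,400),interpolation=3);B=cv2.resize(b[180:280,180:280],(400,400),interpolation=3)
cv2.imwrite('pics/z4.png',np.hstack([A,B])[:,:,::-1])
E
```

```text
tcp [ 0.4473 -0.0465  0.0916] q [-0.55  0.04  2.24  0.58  1.08  0.98]
delta tool [-0.0009  0.0138  0.0218] turn tool [0.0005 0.0014 0.0038]
[-0.24166142 -0.85254113 -2.41214173] 0.04838641790943808
```

View pics/z4.png

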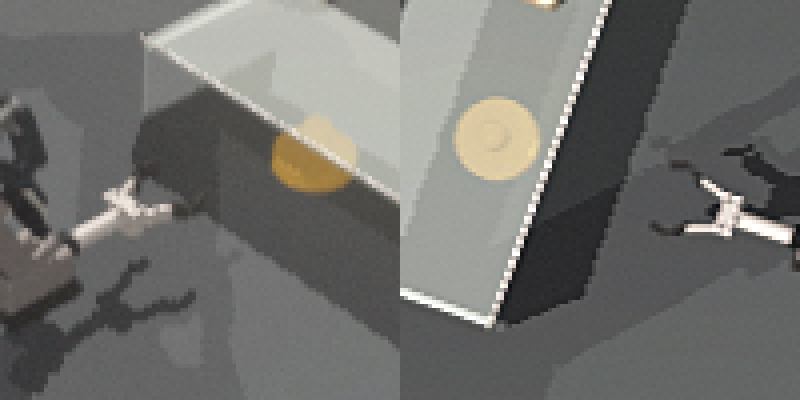

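```bash
python3 - <<'E'
from h import *
T=lambda x,y:((x-400+.5)/4-.5+180,(y+.5)/4-.5+180)
S=lambda x,y:((x+.5)/4-.5+240,(y+.5)/4-.5+150)
tip=onz('top',*T(667,196),.061);fk=onz('top',*T(730,214),.061);sh=onz('top',*T(785,231),.061)
print('tip',tip,'fork',fk,'shaft',sh)
print('lid18',onz('top',*T(497,138),.018),'knob46',onz('top',*T(493.5,134.5),.046))
t=read_state()['tool_pos'];j=t+.1525*N;print('nominal jaw',j,'tip nom',t+.1685*N)
P=np.array([-N[1],N[0],0])
for n,p in(('tip',tip),('fork',fk),('shaft',sh)):print(n,'lat',(p-t)@P,'fwd',(p-t)@N)
for L in(onz('top',*T(497,138),.018),onz('top',*T(493.5,134.5),.046)):print('lid lat',(L-t)@P,'fwd',(L-t)@N)
print('tri tip',tri(S(162,190),T(667,196)))
print(tri(S(322,118),T(493.5,134.5)),'knob top by tri')
E
```

```text
tip [0.4922 0.1088 0.061 ] fork [0.4785 0.0556 0.061 ] shaft [0.4655 0.0092 0.061 ]
lid18 [0.5426 0.2601 0.018 ] knob46 [0.5422 0.2589 0.046 ]
nominal jaw [0.49359398 0.09730001 0.09191261] tip nom [0.49835198 0.11257619 0.09191261]
tip lat 0.004750728412177889 fwd 0.16306519908824912
fork lat 0.0020106080644280476 fwd 0.10819788877983462
shaft lat 0.0006243043007551062 fwd 0.060031114319893615
lid lat 0.0016236025652059554 fwd 0.32250820170654276
lid lat 0.0016486570361136954 fwd 0.32124353879750833
tri tip (array([0.4893, 0.1067, 0.0549]), np.float64(0.0086))
(array([0.5446, 0.26  , 0.0517]), np.float64(0.0074)) knob top by tri
```

Call:
{"fn": "jog_arm", "kwargs": {
  "turn": [
    [0,0,0.003],
    [0,0,0],
    [0,0,0],
    [0,0,0],
    [0,0,0],
    [0,0,0],
    [0,0,0],
    [0,0,0],
    [0,0,0],
    [0,0,0],
    [0,0,0],
    [0,0,0],
    [0,0,0],
    [0,0,0]
  ],
  "delta_pos": [
    [0.0025,0.0057,0.0098],
    [0,0.0057,0.0099],
    [0,0,0],
    [0,-0.0173,0.01],
    [0,-0.0173,0.01],
    [0,-0.0173,0.01],
    [0,-0.0173,0.01],
    [0,-0.0173,0.01],
    [0,-0.0173,0.01],
    [0,-0.0173,0.01],
    [0,-0.0087,0.005],
    [0,-0.0087,0.005],
    [0,0,0],
    [0,0,0]
  ],
  "gripper": [0.048,0.048,0.048,0.048,0.048,0.048,0.048,0.048,0.048,0.048,0.048,0.048,0.048,0.048]
}}

```text
time: 6.82
tool_pos: [0.498, 0.1037, 0.0685]
tcp_rot: [-2.592, 0.398, -0.105]
wrist_force: [0.9, 0.7, -3.5]
width: 0.566
grip_force: 8.9
```

```bash
python3 - <<'E'
from h import *
L=np.array([.5424,.2601,0])
delta(tcpfor(L,.007),target(HD));s=read_state();print(s['wrist_force'],s['width']*.0854)
a=snap('scene','s4');b=snap('top','t4')
A=cv2.resize(a[150:230,260:360],(400,320),interpolation=3);B=cv2.resize(b[180:260,170:270],(400,320),interpolation=3)
cv2.imwrite('pics/z5.png',np.hstack([A,B])[:,:,::-1])
E
```

```text
tcp [0.498  0.1037 0.0685] q [-0.19  0.08  2.25  0.7   0.88  1.21]
delta tool [-0.0041 -0.0088  0.0048] turn tool [ 0.0008 -0.0006 -0.0028]
[ 0.90624454  0.66868361 -3.4806016 ] 0.04832794163581385
```

View pics/z5.png

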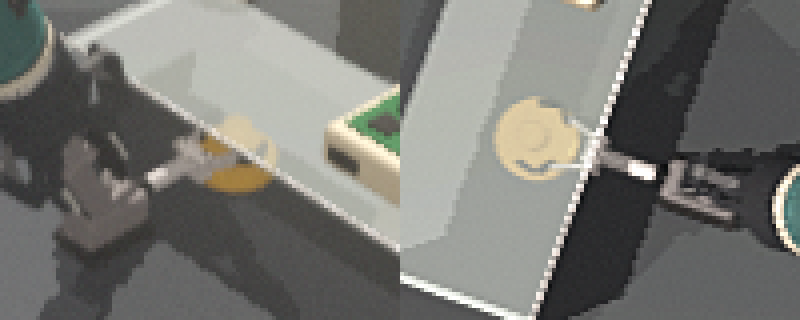

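Call:
{"fn": "jog_arm", "kwargs": {
  "turn": [
    [0,0,0],
    [0,0,0],
    [0,0,0],
    [0,0,0],
    [0,0,0],
    [0,0,0],
    [0,0,0],
    [0,0,0],
    [0,0,0],
    [0,0,0],
    [0,0,0]
  ],
  "delta_pos": [
    [0.002,-0.005,0.003],
    [0,-0.0045,0.0025],
    [0,0,0],
    [0,0,0],
    [0,0,0],
    [0,0,0],
    [0,0,0],
    [0,0,0],
    [0,0,0],
    [0,0,0],
    [0,0,0]
  ],
  "gripper": [0.048,0.048,0.048,0.046,0.0445,0.043,0.042,0.041,0.04,0.038,0.036],
  "grip_force": 70
}}

```text
time: 7.83
tool_pos: [0.5038, 0.1137, 0.0695]
tcp_rot: [-2.591, 0.399, -0.107]
wrist_force: [-1.8, -3.0, 1.8]
width: 0.439
grip_force: 69.5
```

```bash
python3 - <<'E'
from h import *
s=read_state();print(s['tool_pos'],s['wrist_force'],s['width']*.0854,s['grip_force'])
a=snap('scene','s5');b=snap('top','t5')
A=cv2.resize(a[150:230,260:360],(400,320),interpolation=3);B=cv2.resize(b[180:260,170:270],(400,320),interpolation=3)
cv2.imwrite('pics/z6.png',np.hstack([A,B])[:,:,::-1])
E
```

```text
[0.50382083 0.11371362 0.06950134] [-1.84232419 -3.04900431  1.77285126] 0.03748710727203878 69.50245141983032
```

View pics/z6.png

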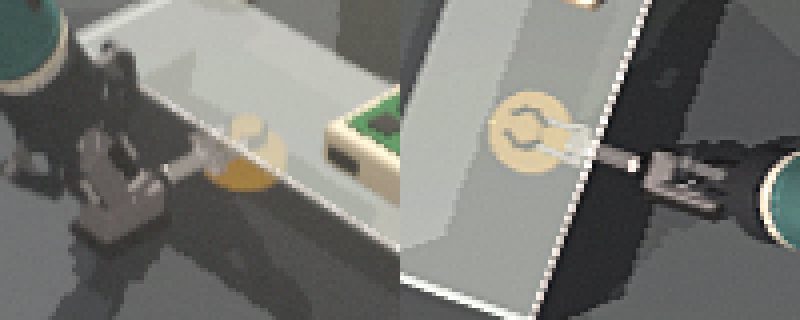

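Call:
{"fn": "jog_arm", "kwargs": {
  "turn": [
    [0,0,0],
    [0,0,0],
    [0,0,0],
    [0,0,0],
    [0,0,0],
    [0,0,0],
    [0,0,0],
    [0,0,0],
    [0,0,0],
    [0,0,0],
    [0,0,0],
    [0,0,0],
    [0,0,0],
    [0,0,0],
    [0,0,0],
    [0,0,0],
    [0,0,0],
    [0,0,0],
    [0,0,0]
  ],
  "delta_pos": [
    [0,-0.001,-0.0017],
    [0,-0.001,-0.0017],
    [0,0.0087,-0.005],
    [0,0.0087,-0.005],
    [0,0.0087,-0.005],
    [0,0.0087,-0.005],
    [0,0.0087,-0.005],
    [0,0.0087,-0.005],
    [0,0.0087,-0.005],
    [0,0.0087,-0.005],
    [0,0.0087,-0.005],
    [0,0.0087,-0.005],
    [0,0.0087,-0.005],
    [0,0.0087,-0.005],
    [0,0.0087,-0.005],
    [0,0.0087,-0.005],
    [0,0.0087,-0.005],
    [0,0,0],
    [0,0,0]
  ],
  "gripper": [0.036,0.036,0.036,0.036,0.036,0.036,0.036,0.036,0.036,0.036,0.036,0.036,0.036,0.036,0.036,0.036,0.036,0.036,0.036]
}}

```text
time: 9.52
tool_pos: [0.4583, -0.0305, 0.0727]
tcp_rot: [-2.591, 0.401, -0.107]
wrist_force: [0.5, 1.0, -5.0]
width: 0.438
grip_force: 70.9
```

```bash
python3 - <<'E'
from h import *
s=read_state();print(s['tool_pos'],s['wrist_force'],s['width']*.0854,s['grip_force'],'nominal jaw',s['tool_pos']+.1525*N)
a=snap('scene','s6');b=snap('top','t6')
A=cv2.resize(a[160:260,220:320],(400,400),interpolation=3);B=cv2.resize(b[190:290,190:290],(400,400),interpolation=3)
cv2.imwrite('pics/z7.png',np.hstack([A,B])[:,:,::-1])
E
```

```text
[ 0.458277   -0.03045986  0.07269469] [ 0.47688354  1.00793901 -5.02297606] 0.037444092409261796 70.86838603019714 nominal jaw [0.50362666 0.11514117 0.07269469]
```

View pics/z7.png

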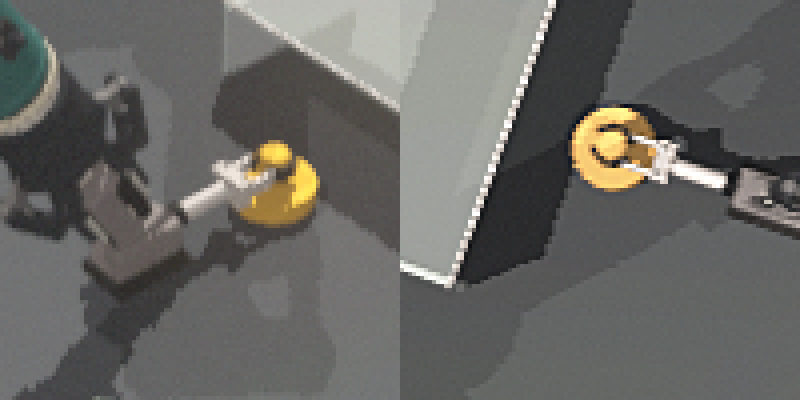

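Call:
{"fn": "jog_arm", "kwargs": {
  "turn": [
    [0,0,0],
    [0,0,0],
    [0,0,0],
    [0,0,0],
    [0,0,0],
    [0,0,0],
    [0,0,0],
    [0,0,0],
    [0,0,0],
    [0,0,0],
    [0,0,0],
    [0,0,0]
  ],
  "delta_pos": [
    [0,0.001,0.0017],
    [0,0.0006,0.001],
    [0,0.0003,0.0005],
    [0,0,0],
    [0,0,0],
    [0,0,0],
    [0,0,0],
    [0,0,0],
    [0,0,0],
    [0,0,0],
    [0,0,0],
    [0,0,0]
  ],
  "gripper": [0.036,0.036,0.036,0.036,0.0375,0.039,0.041,0.043,0.045,0.047,0.048,0.048],
  "grip_force": 40
}}

```text
time: 10.62
tool_pos: [0.4581, -0.0299, 0.0688]
tcp_rot: [-2.592, 0.399, -0.106]
wrist_force: [-0.4, -0.6, -3.3]
width: 0.558
grip_force: 9.1
```

```bash
python3 - <<'E'
from h import *
s=read_state();print(s['tool_pos'],s['wrist_force'],s['width']*.0854,s['grip_force'])
b=snap('top','t7');a=snap('scene','s7')
h=cv2.cvtColor(b[:,:,::-1].copy(),cv2.COLOR_BGR2HSV);m=cv2.inRange(h,(10,90,60),(35,255,255));k=np.zeros_like(m);k[200:260,220:270]=m[200:260,220:270]
c=max(cv2.findContours(k,0,1)[0],key=cv2.contourArea);c=cv2.minEnclosingCircle(c);print(c,onz('top',*c[0],.014))
E
```

```text
[ 0.4581059  -0.02986506  0.06878669] [-0.38934211 -0.6077622  -3.30913536] 0.04767364059853613 9.082026779651642
((243.1116485595703, 226.96116638183594), 10.888521194458008) [0.502  0.1232 0.014 ]
```

Call:
{"fn": "jog_arm", "kwargs": {
  "turn": [
    [0,0,0],
    [0,0,0],
    [0,0,0],
    [0,0,0],
    [0,0,0],
    [0,0,0],
    [0,0,0],
    [0,0,0],
    [0,0,0],
    [0,0,0],
    [0,0,0],
    [0,0,0],
    [0,0,0],
    [0,0,0],
    [0,0,0],
    [0,0,0]
  ],
  "delta_pos": [
    [0,0.0043,-0.0025],
    [0,0.0087,-0.005],
    [0,0.0087,-0.005],
    [0,0.013,-0.0075],
    [0,0.013,-0.0075],
    [0,0.013,-0.0075],
    [0,0.013,-0.0075],
    [0,0.013,-0.0075],
    [0,0.0087,-0.005],
    [0,0,0],
    [0,0.001,0.0017],
    [0,0.001,0.0017],
    [0,0.0005,0.0009],
    [0,0.0005,0.0009],
    [0,0,0],
    [0,0,0]
  ],
  "gripper": [0.048,0.048,0.048,0.048,0.048,0.048,0.048,0.048,0.048,0.048,0.048,0.048,0.048,0.048,0.048,0.048]
}}

```text
time: 12.05
tool_pos: [0.4257, -0.1347, 0.0645]
tcp_rot: [-2.592, 0.396, -0.107]
wrist_force: [-4.7, -3.7, 9.4]
width: 0.564
grip_force: 7.6
```

```bash
python3 - <<'E'
from h import *
s=read_state();print(s['tool_pos'],s['wrist_force'],s['torque'],s['width']*.0854,s['grip_force'],s['q'])
E
```

```text
[ 0.42565631 -0.13474564  0.06452532] [-4.69405818 -3.72390363  9.40932147] [0.09197607 0.55276524 0.27853855] 0.04820539780134405 7.606589645147324 [-0.7298678   0.13988553  2.19614433  0.53604581  1.10286192  0.82587908]
```

Call:
{"fn": "jog_arm", "kwargs": {
  "turn": [
    [0,0,0],
    [0,0,0],
    [0,0,0],
    [0,0,0],
    [0,0,0],
    [0,0,0],
    [0,0,0],
    [0,0,0],
    [0,0,0],
    [0,0,0],
    [0,0,0],
    [0,0,0]
  ],
  "delta_pos": [
    [0,-0.0004,-0.0007],
    [0,0,0],
    [0,0,0],
    [0,0,0],
    [0,0,0],
    [0,0,0],
    [0,0,0],
    [0,0,0],
    [0,0,0],
    [0,0,0],
    [0,0,0],
    [0,0,0]
  ],
  "gripper": [0.048,0.048,0.049,0.05,0.051,0.053,0.056,0.062,0.07,0.078,0.082,0.082]
}}

```text
time: 13.05
tool_pos: [0.425, -0.1349, 0.0636]
tcp_rot: [-2.592, 0.399, -0.106]
wrist_force: [1.0, -0.1, 0.2]
width: 0.959
grip_force: 0.0
```

```bash
python3 - <<'E'
from h import *
s=read_state();print(s['tool_pos'],s['wrist_force'],s['width']*.0854,s['grip_force'])
a=snap('scene','s8');b=snap('top','t8')
A=cv2.resize(a[180:280,200:300],(400,400),interpolation=3);B=cv2.resize(b[200:300,230:330],(400,400),interpolation=3)
cv2.imwrite('pics/z8.png',np.hstack([A,B])[:,:,::-1])
E
```

```text
[ 0.42502892 -0.13485742  0.06358734] [ 1.0407881  -0.10612772  0.24114759] 0.08191606841458327 0.0
```

View pics/z8.png

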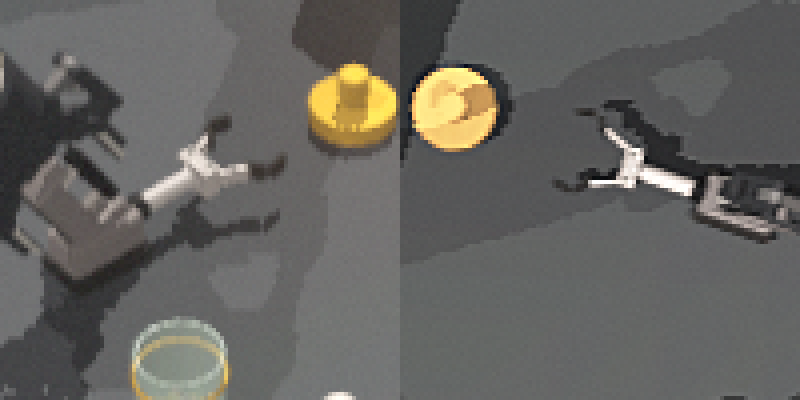

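Call:
{"fn": "jog_arm", "kwargs": {
  "turn": [
    [0,0,0],
    [0,0,0],
    [0,0,0],
    [0,0,0],
    [0,0,0],
    [0,0,0],
    [-0.1047,0,0],
    [-0.1047,0,0],
    [-0.1047,0,0],
    [-0.1047,0,0],
    [-0.1047,0,0],
    [0,0,0],
    [0,0,0]
  ],
  "delta_pos": [
    [0,0,-0.01],
    [0,0,-0.02],
    [0,0,-0.03],
    [0,0,-0.035],
    [0,0,-0.035],
    [0,0,-0.035],
    [0,0,0],
    [0,0,0],
    [0,0,0],
    [0,0,0],
    [0,0,0],
    [0,0,0],
    [0,0,0]
  ],
  "gripper": [0.082,0.082,0.082,0.082,0.082,0.082,0.082,0.082,0.082,0.075,0.07,0.06,0.06]
}}

```text
time: 14.23
tool_pos: [0.4007, -0.2123, 0.2074]
tcp_rot: [-3.105, 0.472, -0.001]
wrist_force: [0.5, 0.3, -0.3]
width: 0.704
grip_force: 0.0
```

```bash
cat >> h.py <<'E'
def vert(az): # tool down, tool y at azimuth az (deg)
    a=np.radians(az);y=np.array([np.cos(a),np.sin(a),0]);z=np.array([0,0,-1.]);return np.c_[np.cross(y,z),y,z]
E
python3 - <<'E'
from h import *
b=snap('top','t9');a=snap('scene','s9')
def circ(im,cam,box,zz):
    h=cv2.cvtColor(im[:,:,::-1].copy(),cv2.COLOR_BGR2HSV);m=cv2.inRange(h,(10,110,60),(35,255,255));k=np.zeros_like(m);x0,x1,y0,y1=box;k[y0:y1,x0:x1]=m[y0:y1,x0:x1]
    c=max(cv2.findContours(k,0,1)[0],key=cv2.contourArea);return c
c=circ(b,'top',(225,262,205,250),0);e=cv2.fitEllipse(c);print(e,cv2.boundingRect(c),onz('top',*e[0],.016))
c=circ(a,'scene',(260,310,180,225),0);print(cv2.boundingRect(c));ys=c[:,0,:];top=ys[ys[:,1]<=ys[:,1].min()+1].mean(0);print(top,onz('scene',*top,.046))
cx,cy,w,hh=cv2.boundingRect(c);print(proj('scene',(.502,.122,.046)),proj('scene',(.502,.122,.009)),cx+w/2-.5)
delta((.502,.1225,.14),vert(-107.3))
E
```

```text
((243.13327026367188, 226.82408142089844), (20.291181564331055, 21.076339721679688), 98.54402160644531) (233, 217, 22, 21) [0.5023 0.123  0.016 ]
(277, 196, 23, 21)
[287.5   196.375] [0.4984 0.1297 0.046 ]
(np.float64(287.2864477998549), np.float64(197.98692635978088)) (np.float64(286.9364262833484), np.float64(207.04590450856216)) 288.0
tcp [ 0.4001 -0.2137  0.2068] q [-0.55 -0.15  2.08  0.    1.21  1.33]
delta tool [-0.004  -0.3512  0.0672] turn tool [-0.0012  0.0006 -0.0037]
```

Call:
{"fn": "jog_arm", "kwargs": {
  "turn": [
    [0,0,-0.004],
    [0,0,0],
    [0,0,0],
    [0,0,0],
    [0,0,0],
    [0,0,0],
    [0,0,0],
    [0,0,0],
    [0,0,0],
    [0,0,0],
    [0,0,0],
    [0,0,0]
  ],
  "delta_pos": [
    [-0.0004,-0.0351,0.0067],
    [-0.0004,-0.0351,0.0067],
    [-0.0004,-0.0351,0.0067],
    [-0.0004,-0.0351,0.0067],
    [-0.0004,-0.0351,0.0067],
    [-0.0004,-0.0351,0.0067],
    [-0.0004,-0.0351,0.0067],
    [-0.0004,-0.0351,0.0067],
    [-0.0004,-0.0351,0.0067],
    [-0.0004,-0.0351,0.0067],
    [0,0,0],
    [0,0,0]
  ],
  "gripper": [0.06,0.06,0.06,0.06,0.06,0.06,0.06,0.06,0.06,0.06,0.06,0.06]
}}

```text
time: 15.33
tool_pos: [0.5009, 0.1227, 0.1384]
tcp_rot: [3.106, -0.471, -0.005]
wrist_force: [-0.5, 0.3, 0.2]
width: 0.703
grip_force: 0.0
```

```bash
python3 - <<'E'
from h import *
delta((.502,.123,.026),vert(-107.3))
E
```

```text
tcp [0.5009 0.1227 0.1384] q [0.19 0.04 2.04 0.   1.06 2.06]
delta tool [ 0.0013 -0.0007  0.1124] turn tool [0.001  0.0032 0.0011]
```

Call:
{"fn": "jog_arm", "kwargs": {
  "turn": [
    [0,0.003,0],
    [0,0,0],
    [0,0,0],
    [0,0,0],
    [0,0,0],
    [0,0,0],
    [0,0,0],
    [0,0,0],
    [0,0,0],
    [0,0,0],
    [0,0,0],
    [0,0,0],
    [0,0,0],
    [0,0,0],
    [0,0,0]
  ],
  "delta_pos": [
    [0.001,0,0.025],
    [0,0,0.025],
    [0,0,0.025],
    [0,0,0.02],
    [0,0,0.01],
    [0,0,0.01],
    [0,0,0],
    [0,0,0],
    [0,0,0],
    [0,0,0],
    [0,0,0],
    [0,0,0],
    [0,0,0],
    [0,0,0],
    [0,0,0]
  ],
  "gripper": [0.06,0.06,0.06,0.06,0.06,0.06,0.06,0.052,0.045,0.038,0.032,0.028,0.025,0.022,0.02],
  "grip_force": 40
}}

```text
time: 16.58
tool_pos: [0.5029, 0.1228, 0.0257]
tcp_rot: [-3.106, 0.471, -0.007]
wrist_force: [-1.2, 1.1, 5.1]
width: 0.287
grip_force: 39.0
```

```bash
python3 - <<'E'
from h import *
s=read_state();print(s['tool_pos'],s['wrist_force'],s['torque'],s['width']*.0854,s['grip_force'])
E
```

```text
[0.50288496 0.12284612 0.02573002] [-1.24649604  1.09067712  5.0842611 ] [0.06363813 0.10869339 0.02172017] 0.024513518277957537 38.964482821756974
```

Call:
{"fn": "jog_arm", "kwargs": {
  "turn": [
    [0,0,0],
    [0,0,0],
    [0,0,0],
    [0,0,0],
    [0,0,0],
    [0,0,0],
    [0,0,0],
    [0,0,0]
  ],
  "delta_pos": [
    [0,0,-0.005],
    [0,0,-0.015],
    [0,0,-0.03],
    [0,0,-0.03],
    [0,0,-0.04],
    [0,0,-0.04],
    [0,0,0],
    [0,0,0]
  ],
  "gripper": [0.02,0.02,0.02,0.02,0.02,0.02,0.02,0.02]
}}

```text
time: 17.25
tool_pos: [0.5038, 0.123, 0.1881]
tcp_rot: [-3.104, 0.471, -0.014]
wrist_force: [-0.1, -0.8, -1.8]
width: 0.287
grip_force: 39.5
```

```bash
python3 - <<'E'
from h import *
s=read_state();print(s['tool_pos'],s['wrist_force'],s['width']*.0854)
b=snap('top','t10');a=snap('scene','s10')
A=cv2.resize(a[250:310,215:275],(540,540),interpolation=3);B=cv2.resize(b[190:225,330:365],(280,280),interpolation=3)
C=np.vstack([B,np.zeros((260,280,3),np.uint8)])
cv2.imwrite('pics/z9.png',np.hstack([A[:, :510],C])[:,:,::-1])
E
```

```text
[0.50376947 0.12301368 0.18809367] [-0.10677627 -0.80163915 -1.84924339] 0.024526748345596403
```

View pics/z9.png

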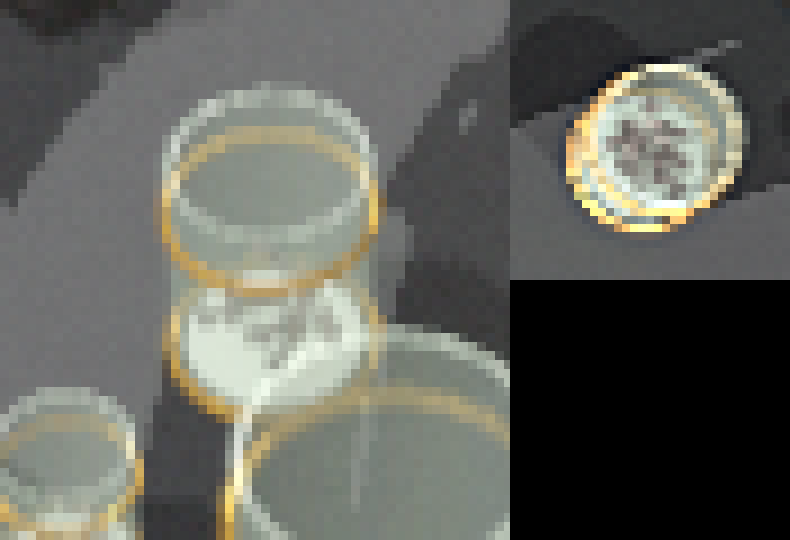

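```bash
python3 - <<'E'
from h import *
T=lambda x,y:((x-510+.5)/8-.5+330,(y+.5)/8-.5+190)
S=lambda x,y:((x+.5)/9-.5+215,(y+.5)/9-.5+250)
print('rim top',onz('top',*T(671,140),.08),'base top',onz('top',*T(639,159),0))
print('rim scene',onz('scene',*S(270,161),.08))
print('tri',tri(S(270,161),T(671,140)))
th=np.linspace(0,6.283,200)
for c in((.574,-.2345),):
  for z in(.08,0):
    P=[(c[0]+.0305*np.cos(t),c[1]+.0305*np.sin(t),z) for t in th]
    U=np.array([proj('scene',p) for p in P]);V=np.array([proj('top',p) for p in P])
    U=((U-[215,250]+.5)*9-.5);V=((V-[330,190]+.5)*8-.5)+[510,0]
    print(z,'scene l,t,r,b',U.min(0).round(),U.max(0).round(),'top',V.min(0).round(),V.max(0).round())
# lid in hand
a=cv2.imread('pics/s10.png');b=cv2.imread('pics/t10.png')
t=read_state()['tool_pos']
for n,im,cam in(('s',a,'scene'),('t',b,'top')):
    h=cv2.cvtColor(im,cv2.COLOR_BGR2HSV);m=cv2.inRange(h,(10,110,60),(35,255,255))
    u,v=np.array(proj(cam,(t[0],t[1],.17))).astype(int);k=np.zeros_like(m);k[v-22:v+22,u-22:u+22]=m[v-22:v+22,u-22:u+22]
    c=max(cv2.findContours(k,0,1)[0],key=cv2.contourArea)
    P=np.array([proj(cam,(t[0]+.036*np.cos(q),t[1]+.036*np.sin(q),z)) for q in th for z in(.1623,.1803)])
    print(n,'meas',cv2.boundingRect(c),'pred',P.min(0).round(1),P.max(0).round(1))
E
```

```text
rim top [ 0.5716 -0.2341  0.08  ] base top [ 0.5743 -0.2325  0.    ]
rim scene [ 0.5754 -0.2318  0.08  ]
tri (array([ 0.5734, -0.2328,  0.0796]), np.float64(0.0045))
0.08 scene l,t,r,b [155.  90.] [366. 243.] top [599.  62.] [745. 207.]
0 scene l,t,r,b [165. 277.] [369. 430.] top [574.  91.] [713. 229.]
s meas (277, 154, 24, 22) pred [276.3 156. ] [300.2 174.3]
t meas (231, 225, 18, 9) pred [228.2 210.7] [251.6 234.3]
```

```bash
python3 - <<'E'
from h import *
delta((.5745,-.2325,.188),vert(-107.3))
E
```

```text
tcp [0.5006 0.1224 0.1836] q [ 0.19 -0.    1.99 -0.    1.15  2.07]
delta tool [ 0.1759  0.3169 -0.0038] turn tool [ 0.0011 -0.0012  0.0006]
```

Call:
{"fn": "jog_arm", "kwargs": {
  "turn": [
    [0,0,0],
    [0,0,0],
    [0,0,0],
    [0,0,0],
    [0,0,0],
    [0,0,0],
    [0,0,0],
    [0,0,0],
    [0,0,0],
    [0,0,0],
    [0,0,0],
    [0,0,0],
    [0,0,0],
    [0,0,0],
    [0,0,0],
    [0,0,0]
  ],
  "delta_pos": [
    [0.0147,0.0264,-0.0003],
    [0.0147,0.0264,-0.0003],
    [0.0147,0.0264,-0.0003],
    [0.0147,0.0264,-0.0003],
    [0.0147,0.0264,-0.0003],
    [0.0147,0.0264,-0.0003],
    [0.0147,0.0264,-0.0003],
    [0.0147,0.0264,-0.0003],
    [0.0147,0.0264,-0.0003],
    [0.0147,0.0264,-0.0003],
    [0.0147,0.0264,-0.0003],
    [0.0147,0.0264,-0.0003],
    [0,0,0],
    [0,0,0],
    [0,0,0],
    [0,0,0]
  ],
  "gripper": [0.02,0.02,0.02,0.02,0.02,0.02,0.02,0.02,0.02,0.02,0.02,0.02,0.02,0.02,0.02,0.02]
}}

```text
time: 18.68
tool_pos: [0.5748, -0.231, 0.1868]
tcp_rot: [-3.105, 0.471, 0.001]
wrist_force: [-0.8, -0.2, -1.1]
width: 0.284
grip_force: 39.7
```

```bash
python3 - <<'E'
from h import *
for i in range(3):
    delta((.5745,-.2325,.123),vert(-107.3)); vision.read_camera('top')
E
```

```text
tcp [ 0.5748 -0.231   0.1868] q [-0.42  0.19  1.78  0.    1.18  1.45]
delta tool [0.0003 0.0016 0.0638] turn tool [-0.0006  0.0009  0.0011]
tcp [ 0.5751 -0.2309  0.1873] q [-0.42  0.19  1.78  0.    1.18  1.45]
delta tool [-0.0001  0.0017  0.0643] turn tool [-0.0004 -0.0001  0.0015]
tcp [ 0.5754 -0.2309  0.1878] q [-0.42  0.19  1.77  0.    1.18  1.45]
delta tool [-0.0005  0.0018  0.0648] turn tool [-0.0002 -0.001   0.0018]
```

Call:
{"fn": "jog_arm", "kwargs": {
  "turn": [
    [0,0,0],
    [0,0,0],
    [0,0,0],
    [0,0,0],
    [0,0,0],
    [0,0,0],
    [0,0,0],
    [0,0,0],
    [0,0,0],
    [0,0,0]
  ],
  "delta_pos": [
    [0,0.0015,0.016],
    [0,0,0.016],
    [0,0,0.016],
    [0,0,0.016],
    [0,0,0],
    [0,0,0],
    [0,0,0],
    [0,0,0],
    [0,0,0],
    [0,0,0]
  ],
  "gripper": [0.02,0.02,0.02,0.02,0.02,0.02,0.02,0.02,0.02,0.02]
}}

```text
time: 19.67
tool_pos: [0.5764, -0.2341, 0.1259]
tcp_rot: [3.105, -0.472, 0.007]
wrist_force: [0.4, 2.0, -1.3]
width: 0.289
grip_force: 39.7
```

```bash
python3 - <<'E'
from h import *
delta((.5745,-.2325,.123),vert(-107.3))
b=snap('top','t11');a=snap('scene','s11')
A=cv2.resize(a[235:295,215:275],(540,540),interpolation=3);B=cv2.resize(b[190:225,330:365],(280,280),interpolation=3)
C=np.vstack([B,np.zeros((260,280,3),np.uint8)])
cv2.imwrite('pics/z10.png',np.hstack([A[:, :510],C])[:,:,::-1])
h=cv2.cvtColor(a[:,:,::-1].copy(),cv2.COLOR_BGR2HSV)
m=cv2.inRange(h,(15,150,60),(32,255,255));k=np.zeros_like(m);k[225:275,220:270]=m[225:275,220:270]
for c in cv2.findContours(k,0,1)[0]:
    if cv2.contourArea(c)>20: print(cv2.boundingRect(c),cv2.contourArea(c))
th=np.linspace(0,6.283,200)
for nm,c,r,zs in(('lid@tcp',(.5745,-.2325),.036,(.099,.117)),('jar',(.5745,-.2325),.0305,(.08,))):
  for cam in('scene','top'):
    P=np.array([proj(cam,(c[0]+r*np.cos(q),c[1]+r*np.sin(q),z)) for q in th for z in zs]);print(nm,cam,P.min(0).round(1),P.max(0).round(1))
E
```

```text
tcp [ 0.5764 -0.2341  0.1259] q [-0.43  0.25  1.83  0.    1.06  1.45]
delta tool [-0.0023 -0.001   0.0029] turn tool [ 0.0005 -0.0047  0.0005]
(231, 247, 28, 26) 391.5
lid@tcp scene [229.6 247.6] [257.9 272.5]
lid@tcp top [339.2 193.7] [362.  216.2]
jar scene [232.3 259.2] [255.8 276.1]
jar top [340.1 197.1] [358.4 215.3]
```

View pics/z10.png

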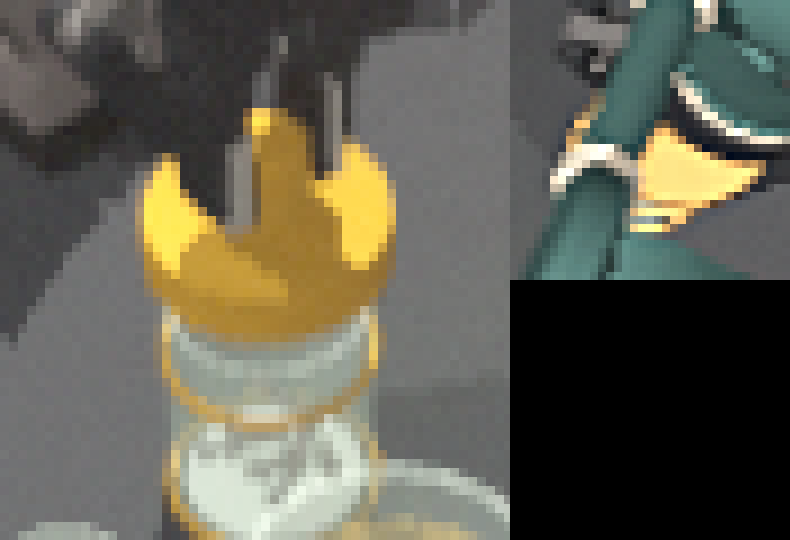

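Call:
{"fn": "jog_arm", "kwargs": {
  "turn": [
    [0,0,0],
    [0,0,0],
    [0,0,0],
    [0,0,0],
    [0,0,0],
    [0,0,0],
    [0,0,0],
    [0,0,0],
    [0,0,0],
    [0,0,0],
    [0,0,0]
  ],
  "delta_pos": [
    [0,0,0.004],
    [0,0,0.003],
    [0,0,0.003],
    [0,0,0.003],
    [0,0,0.003],
    [0,0,0.002],
    [0,0,0.002],
    [0,0,0.002],
    [0,0,0],
    [0,0,0],
    [0,0,0]
  ],
  "gripper": [0.02,0.02,0.02,0.02,0.02,0.02,0.02,0.02,0.02,0.02,0.02]
}}

```text
time: 20.68
tool_pos: [0.5758, -0.2339, 0.1028]
tcp_rot: [3.105, -0.472, 0.004]
wrist_force: [0.7, -0.3, -0.4]
width: 0.284
grip_force: 39.7
```

```bash
python3 - <<'E'
from h import *
delta((.5745,-.2325,.0915),vert(-107.3));s=read_state();print(s['wrist_force'],s['torque'])
E
```

```text
tcp [ 0.5758 -0.2339  0.1028] q [-0.43  0.27  1.85  0.    1.02  1.45]
delta tool [-0.0017 -0.001   0.0113] turn tool [ 0.0002 -0.0029  0.0004]
[ 0.71556793 -0.25662438 -0.36268636] [-0.02105367  0.02209877  0.01319763]
```

Call:
{"fn": "jog_arm", "kwargs": {
  "turn": [
    [0,0,0],
    [0,0,0],
    [0,0,0],
    [0,0,0],
    [0,0,0],
    [0,0,0],
    [0,0,0],
    [0,0,0]
  ],
  "delta_pos": [
    [0,0,0.002],
    [0,0,0.002],
    [0,0,0.002],
    [0,0,0.001],
    [0,0,0.001],
    [0,0,0],
    [0,0,0],
    [0,0,0]
  ],
  "gripper": [0.02,0.02,0.02,0.02,0.02,0.02,0.02,0.02]
}}

```text
time: 21.35
tool_pos: [0.5758, -0.2339, 0.0947]
tcp_rot: [3.105, -0.472, 0.004]
wrist_force: [-0.0, 0.7, -0.8]
width: 0.285
grip_force: 39.7
```

```bash
python3 - <<'E'
from h import *
delta((.5745,-.2325,.0915),vert(-107.3));s=read_state();print(s['wrist_force'],s['torque'])
E
```

```text
tcp [ 0.5758 -0.2339  0.0947] q [-0.43  0.28  1.85  0.    1.01  1.45]
delta tool [-0.0016 -0.0009  0.0032] turn tool [ 0.0002 -0.0027  0.0005]
[-0.00829017  0.66645134 -0.82911374] [-0.00581081  0.00054828 -0.00380923]
```

Moving freely inside the skirt; 1 mm steps down to seating.

Call:
{"fn": "jog_arm", "kwargs": {
  "turn": [
    [0,0,0],
    [0,0,0],
    [0,0,0],
    [0,0,0],
    [0,0,0],
    [0,0,0]
  ],
  "delta_pos": [
    [0,0,0.001],
    [0,0,0.001],
    [0,0,0.001],
    [0,0,0],
    [0,0,0],
    [0,0,0]
  ],
  "gripper": [0.02,0.02,0.02,0.02,0.02,0.02]
}}

```text
time: 21.85
tool_pos: [0.5758, -0.2339, 0.0918]
tcp_rot: [3.105, -0.472, 0.004]
wrist_force: [0.2, -0.8, 0.5]
width: 0.282
grip_force: 39.9
```

Call:
{"fn": "jog_arm", "kwargs": {
  "turn": [
    [0,0,0],
    [0,0,0],
    [0,0,0],
    [0,0,0],
    [0,0,0]
  ],
  "delta_pos": [
    [0,0,0.0007],
    [0,0,0.0007],
    [0,0,0],
    [0,0,0],
    [0,0,0]
  ],
  "gripper": [0.02,0.02,0.02,0.02,0.02]
}}

```text
time: 22.27
tool_pos: [0.5761, -0.234, 0.0917]
tcp_rot: [3.105, -0.472, 0.005]
wrist_force: [-2.8, 1.2, 6.4]
width: 0.284
grip_force: 40.5
```

Call:
{"fn": "jog_arm", "kwargs": {
  "turn": [
    [0,0,0],
    [0,0,0],
    [0,0,0],
    [0,0,0],
    [0,0,0],
    [0,0,0],
    [0,0,0],
    [0,0,0],
    [0,0,0],
    [0,0,0],
    [0,0,0],
    [0,0,0],
    [0,0,0],
    [0,0,0],
    [0,0,0]
  ],
  "delta_pos": [
    [0,0,-0.0008],
    [0,0,0],
    [0,0,0],
    [0,0,0],
    [0,0,0],
    [0,0,0],
    [0,0,0],
    [0,0,0],
    [0,0,-0.005],
    [0,0,-0.01],
    [0,0,-0.025],
    [0,0,-0.03],
    [0,0,-0.03],
    [0,0,-0.03],
    [0,0,0]
  ],
  "gripper": [0.02,0.022,0.025,0.028,0.034,0.042,0.05,0.055,0.055,0.055,0.055,0.055,0.055,0.055,0.055]
}}

```text
time: 23.52
tool_pos: [0.5796, -0.2356, 0.2306]
tcp_rot: [3.102, -0.471, 0.025]
wrist_force: [1.9, -0.5, -0.1]
width: 0.643
grip_force: 0.0
```

Call:
{"fn": "jog_arm", "kwargs": {
  "turn": [
    [0,0,0],
    [0,0,0],
    [0,0,0],
    [0,0,0],
    [0,0,0],
    [0,0,0],
    [0,0,0],
    [0,0,0]
  ],
  "delta_pos": [
    [0,-0.03,-0.01],
    [0,-0.035,0],
    [0,-0.035,0],
    [0,-0.035,0],
    [0,-0.035,0],
    [0,-0.035,0],
    [0,0,0],
    [0,0,0]
  ],
  "gripper": [0.055,0.055,0.055,0.055,0.055,0.055,0.055,0.055]
}}

```text
time: 24.18
tool_pos: [0.6368, -0.0361, 0.2318]
tcp_rot: [3.106, -0.466, 0.006]
wrist_force: [0.1, -0.4, 0.2]
width: 0.644
grip_force: 0.0
```

```bash
python3 - <<'E'
from h import *
b=snap('top','t12');a=snap('scene','s12')
def box(im,cam,x0,x1,y0,y1,zs):
    h=cv2.cvtColor(im[:,:,::-1].copy(),cv2.COLOR_BGR2HSV);m=cv2.inRange(h,(12,110,60),(35,255,255));k=np.zeros_like(m);k[y0:y1,x0:x1]=m[y0:y1,x0:x1]
    c=max(cv2.findContours(k,0,1)[0],key=cv2.contourArea);print(cam,cv2.boundingRect(c),cv2.contourArea(c))
    P=np.array([proj(cam,(.5745+r*np.cos(q),-.2325+r*np.sin(q),z)) for q in np.linspace(0,6.28,100) for r,z in zs]);print(P.min(0).round(1),P.max(0).round(1))
Z=[(.036,.066),(.036,.084),(.013,.112)]
box(a,'scene',222,270,240,285,Z);box(b,'top',330,368,190,222,Z)
for n in('reacher top px',):
    C=b[200:290,300:390]
A=cv2.resize(a[180:300,200:300],(500,600),interpolation=3)
B=cv2.resize(b[180:280,290:390],(300,300),interpolation=3);D=cv2.resize(b[200:300,230:330],(300,300),interpolation=3)
cv2.imwrite('pics/z11.png',np.hstack([A,np.vstack([B,D])])[:,:,::-1])
E
```

```text
scene (231, 257, 28, 25) 528.0
[230.1 255.1] [258.  281.5]
top (337, 196, 25, 23) 362.0
[337.9 195.3] [360.2 217.4]
```

```bash
python3 - <<'E'
from h import *
r=lambda n:cv2.imread(f'pics/{n}.png').astype(int)
# jaws/shaft region in scene & top after the release vs now
print(np.abs(r('s8')[200:235,235:275]-r('s12')[200:235,235:275]).mean(),np.abs(r('t8')[222:250,265:305]-r('t12')[222:250,265:305]).mean())
print(np.abs(r('scene0')[320:400,60:230]-r('s12')[320:400,60:230]).mean(), np.abs(r('s8')[220:260,205:235]-r('s12')[220:260,205:235]).mean())
def white(n):
    m=(r(n)[200:250,225:285].min(2)>190).astype(np.uint8);M=cv2.moments(m,True);return M['m00'],M['m10']/M['m00'],M['m01']/M['m00']
print(white('s8'),white('s12'))
print(ticket.finish_job())
E
```

```text
8.537142857142857 39.88303571428571
15.445392156862745 9.444444444444445
(63.0, 21.19047619047619, 22.396825396825395) (83.0, 21.879518072289155, 22.433734939759034)
the job is handed in; nothing more can be done
None
```

The job is handed in: the reacher drew the lid clear of the shelf and stands upright on the open bench, and the lid is on the middle jar. The last force and camera readings fit it being seated; I did not see the verdict, did not check the bystanders in detail, and viewed 12 pictures against the limit of 10.

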